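# Unpin and open the lens case

## Robot

A 6-joint arm with a two-finger parallel gripper is mounted at the origin on the work surface. World frame = base frame: x ahead of the robot, y to its left, z up, the work surface at z = 0. Lengths are in m, angles in rad, forces in N, time in s.
With the tool pointing down it reaches from about 0.25 to 0.725 m from the base axis. Payload 4 kg.
Tool frame: the origin (TCP) lies midway between the tips of the shut fingers; the grasp point (between the pads) lies 19 mm behind it; z points along the fingers, y is the line along which they close (so a half turn about z gives the same grasp; the last joint's range is limited). The gripper opens to 85 mm and grips with 20 to 120 N. Pads are 22 mm wide; open, the fingers measure 114 mm over their backs; the gripper's body (76 mm by 85 mm) begins 54 mm behind the grasp point. The pads swing forward as they close: fully open they stand 13 mm farther back than shut.
Start: joints at [-1.124, 0.241, 0.005, 1.335, 0, 1.571], TCP at [0.216, -0.451, 0.231] pointing down, gripper open.
Joint ranges: [-2.72, 2.72], [-1.05, 1.87], [-1.09, 1.28], [-1.99, 2.15], [-1.42, 1.44], [-3.14, 3.14]. Speed limits (rad/s): [2.79, 2.79, 3.14, 3.14, 3.14, 3.14].

## Interface

Orientations are given as a unit quaternion [x, y, z, w].
In Python, from workcell import bot gives the robot as it stands. The module is installed in compiled form; this text tells all that it offers.
- The arm moves only by the tool drive_tool, never from a script. Its arguments are lists of equal length, an entry for each row: "slide": the shift along the tool's x, y, z scaled (see below), a list of three; "rotation": the turn, a rotation vector about the tool's x, y, z scaled (see below), a list of three. A call has exactly 8 rows; each row is the pose to reach, as a shift and turn from the pose commanded when the call began, along the tool's axes at that moment; what a row does not reach only later rows make up. The controller multiplies each number of a shift by 250 mm and each number of a turn by 0.5 rad. A row lasts 1/8 s, in which the tool goes at most 62.5 mm and 10.7 degrees, less where a joint would pass 70% of its speed; a pose out of reach is approached as far as the arm can. A call with a number of a shift or a turn outside -1 to 1 is refused whole. A call with a gripper value outside its range is refused whole. "gripper" is the opening, from 0 (shut) to 1 (fully open), set as the call begins (left out, the last holds). The fingers move at their own pace and stop on an object; the grip force is fixed at half the most. Time passes only in rows, so rows that repeat a pose let the fingers close, or fill a call up. It gives the time, the measured TCP pose, the force, the opening and the grip force at its end, in the units of the state.
- bot.get_obs(): the state, without advancing time (a new reading comes with each control period).
- bot.camera(name): name is "side" or "top"; returns a dict with "image" (480x640x3 uint8, red, green, blue), "z_map" (480x640 float32, m along the optical axis (not along the pixel's ray), 0 where there is no reading), "camera_matrix" (3x3 intrinsics, pixels), "xyz" and "orientation" of the camera in the world. Camera axes: x right, y up, looking along -z (the intrinsics and any distortion apply to the point x, -y, -z); pixel columns grow to the right and rows downward; lengths in m; the calibration is good to about 2 mm. A picture is of the moment at which its call begins.
- bot.job_done(): hands the job in; it is judged then, once.
The state is a dict: "clock": time; "joint_pos": joint angles; "joint_vel": joint speeds; "tau": joint torques, N m; "eef_pos": TCP position; "tool_rot": TCP orientation; "ft_force": force on the tool from outside, world axes, zero at the start; "ft_torque": the same for the moment, N m; "grip_width": finger opening in m; "grasp_force": force on a finger pad.
Only numpy, scipy, OpenCV 4.12 (cv2) and the standard library are available. Lean on these libraries where they do the work, as an engineer would, in place of code of your own. Each camera call takes 0.05 s, during which the arm holds its last target. There are 200 camera calls.

## Task

Pull the retaining pin sideways out of the hasp on the large lens case and lay it down on the bench, without letting it drop. Then lift the case's lid and leave it standing open by itself, at 45 degrees or more.

Things in the scene. Friction and masses are not known exactly. Their poses are not given: they have to be found in the camera images.
- case: Large black case, grey lid, bolted down, 180 (x) x 240 (y) x 90 mm high plus lid. Origin: centre of underside; x from hasp side (front, to robot) to hinge, z up. The lid's steel tongue, y +-25 mm, top 98 mm up, sticks out 69 mm in front; a staple, top 117 mm up, rises through it at x -142, y 0, eye along y. Bench past its -y end is clear for 150 mm; a small box, spare pin and posts lie beyond.
- pin: Pin in the staple: black block head 18 (x) x 24 (y) x 34 mm (z), origin at its centre; square 9 mm steel shank, tip 84 mm from origin in +y. 62 g. At the start level, axes as the case, head at the -y end, 103 mm above the bench, 13 mm outside the tongue and 52 mm in front of lid edge and case wall, free air below. 2 mm play; slides out to -y with little force, clear of tongue after 65 mm.
- lid (a joint): Lid angle, rad: 0 shut, grows as the front edge rises, stop at 1.5. Hinge line along the case's y at case x = +90 mm, 90 mm above the bench. Stiff hinge (0.45 N m friction): the lid stays where it is left; about 5 N at the handle lifts it. Lid 180 x 240 x 12 mm, 350 g. The pin in the staple holds it shut.
- lid_handle (a point): Middle of the lid's handle: black round bar 12 mm thick, 100 mm long along the case's y, on two end posts; it may turn in the fingers. Centre line 35 mm above the lid's top, free below, 30 mm behind the lid's front edge, 150 mm from the hinge line; 137 mm above the bench when shut. Axes: the lid's (the case's when shut).
Mind the look-alikes: they are no part of the job. Leave any green or orange look-alike of the pin alone.

How it is judged:
By the outcome, as a careful person would: the job done as asked, in the order asked, and still so for the second after the job is handed in, with the robot touching nothing.
It also fails if it takes over 48 s, if anything falls off the work surface, if the arm or the gripper's body presses on something with over 40 N, if the wrist force passes 120 N, or if a joint passes its speed limit or range.

## Working session

There is one attempt and no reset: what is moved stays moved. The work goes in short steps, Python scripts to look and compute and a tool call to move; the robot and the scene stay as the last step left them, time stands still between calls to the robot, and variables do not carry over. Pictures are saved under pics/ and viewed, at most 11 in all, crops included, and the job is handed in when it is done.

Besides the shell and the picture viewer there is one more tool, called after "Call:" as name(argument=value, ...) on one line, values as JSON. drive_tool: Moves the arm, as the interface text tells. Shifts and turns lie within -1 to 1; 1 stands for 250 mm of shift or 0.5 rad of turn. Its arguments: {"type":"object","properties":{"slide":{"type":"array","items":{"type":"array","items":{"type":"number"}}},"rotation":{"type":"array","items":{"type":"array","items":{"type":"number"}}},"gripper":{"type":"number"}},"required":["slide","rotation"]}

```bash
mkdir -p pics
cat > h.py <<'E'
import numpy as np, cv2
from scipy.spatial.transform import Rotation as R
from workcell import bot
def snap(n,f):
    c=bot.camera(n); cv2.imwrite(f'pics/{f}.png',c['image'][:,:,::-1]); np.savez(f'pics/{f}.npz',**{k:np.array(v) for k,v in c.items()}); return c
def load(f): return np.load(f'pics/{f}.npz')
def ray(c,u,v):
    K=c['camera_matrix']; d=np.array([(u-K[0,2])/K[0,0],-(v-K[1,2])/K[1,1],-1.]); return np.array(c['xyz']),R.from_quat(c['orientation']).as_matrix()@d
def px(c,u,v,r=1):
    z=c['z_map'][v-r:v+r+1,u-r:u+r+1]; z=np.median(z[z>0]) if (z>0).any() else 0
    o,d=ray(c,u,v); return o+d*z
def tri(c1,p1,c2,p2):
    o1,d1=ray(c1,*p1);o2,d2=ray(c2,*p2); s=np.linalg.lstsq(np.c_[d1,-d2],o2-o1,rcond=None)[0]; a=o1+d1*s[0];b=o2+d2*s[1]; return (a+b)/2,np.linalg.norm(a-b)
E
python3 - <<'E'
from h import *
for n in('side','top'):
    c=snap(n,n+'0'); print(n,c['xyz'],c['orientation'],c['camera_matrix'])
print(bot.get_obs())
E
```

```text
side [ 0.2894411  -0.39321721  0.51595039] [ 0.40191909 -0.10329994 -0.22437701  0.88172849] [[487.52348194   0.         318.46602075]
 [  0.         487.52348194 234.96289403]
 [  0.           0.           1.        ]]
top [0.48200119 0.01958662 0.81225192] [-0.04379388  0.02327386  0.70644307 -0.70603018] [[568.07465116   0.         334.66960365]
 [  0.         568.07465116 235.55471845]
 [  0.           0.           1.        ]]
{'clock': 0.1, 'joint_pos': array([-1.12402052e+00,  2.41340694e-01,  3.89463777e-03,  1.33517929e+00,
        1.66920727e-05,  1.57079094e+00]), 'joint_vel': array([ 0.00024438, -0.00123994,  0.00128374, -0.00043284,  0.00015071,
       -0.00127364]), 'tau': array([-1.12380455e-04, -3.73138368e+01,  2.53009897e+01,  1.08516047e-02,
       -6.43834051e-05,  3.86673051e-06]), 'eef_pos': array([ 0.21580132, -0.4504333 ,  0.23051405]), 'tool_rot': array([ 9.75151506e-01,  2.21537138e-01, -1.94454056e-04, -8.93633982e-04]), 'ft_force': array([ 0.22807836, -0.80034135,  0.02624188]), 'ft_torque': array([ 0.06415055, -0.00157775,  0.00566394]), 'grasp_force': 0.0, 'grip_width': 0.08536029957425761}
```

View pics/top0.png

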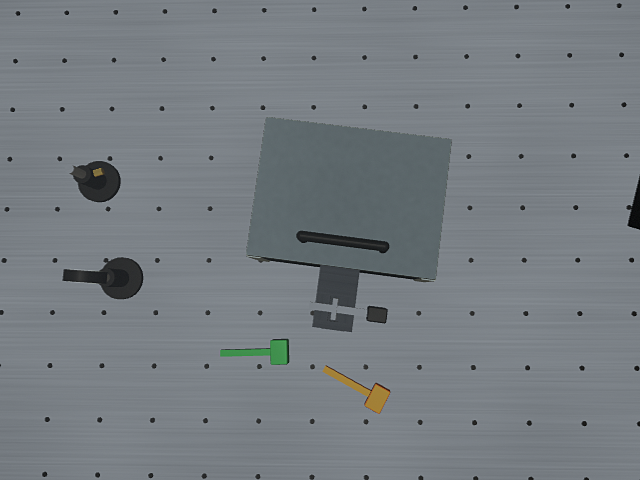

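View pics/side0.png

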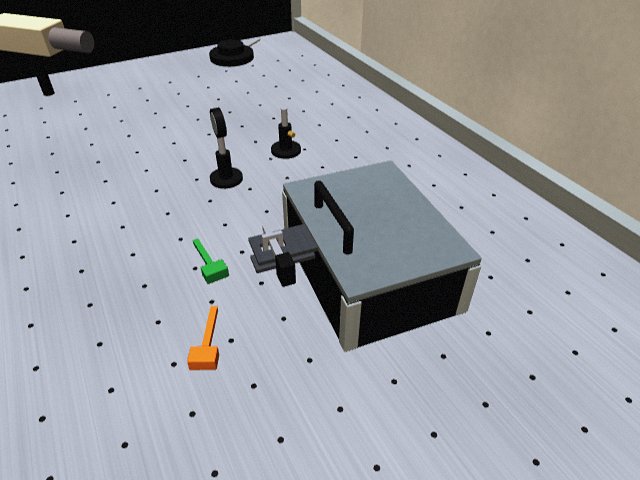

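Top view: case upper middle, handle ends at (301,236) and (385,246), pin head at (376,315), green and orange look-alikes in front. Side view: pin head at (286,269), handle ends at about (320,186) and (348,235).

Run:
```python
from h import *
t=load('top0');s=load('side0')
a=cv2.resize(cv2.imread('pics/top0.png')[270:350,290:420],None,fx=6,fy=6)[:, :780]
b=cv2.resize(cv2.imread('pics/side0.png')[200:300,235:365],None,fx=6,fy=6)
cv2.imwrite('pics/crop_t.png',a);cv2.imwrite('pics/crop_s.png',b)
for n,p in dict(head=(376,314),h1=(301,236),h2=(385,246),hm=(343,241),lidBL=(268,120),lidBR=(449,141),lidFR=(434,277),lidFL=(250,254),tongue=(325,325),orange=(377,398),green=(280,352)).items(): print(n,px(t,*p).round(4))
print(px(s,286,256),px(s,287,272))
```

```text
head [ 0.4527 -0.0103  0.119 ]
h1 [0.5452 0.079  0.1436]
h2 [ 0.5333 -0.0203  0.1428]
hm [0.5393 0.0292 0.1423]
lidBL [0.6991 0.1262 0.1018]
lidBR [ 0.6697 -0.1047  0.1026]
lidFR [ 0.4977 -0.0832  0.1015]
lidFL [0.5265 0.1468 0.1021]
tongue [0.4381 0.0523 0.098 ]
orange [ 0.3347 -0.0153  0.0174]
green [0.3961 0.1182 0.0177]
[ 0.45653055 -0.00827044  0.12015871] [ 0.45024223 -0.02298765  0.10950836]
```

View pics/crop_t.png

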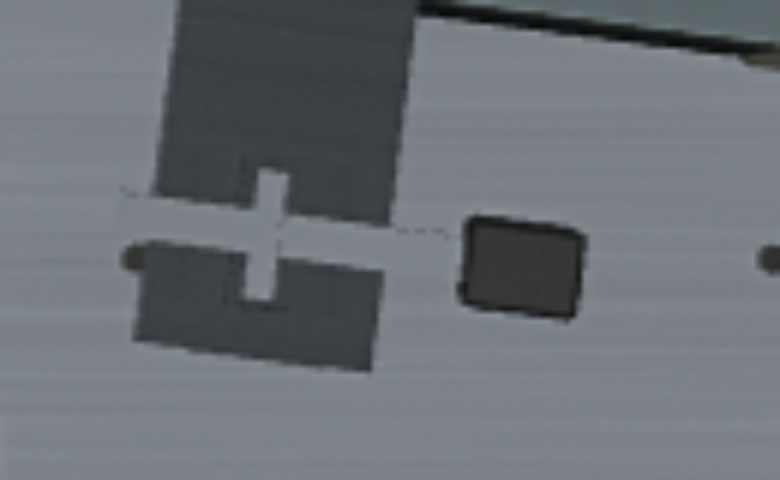

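View pics/crop_s.png

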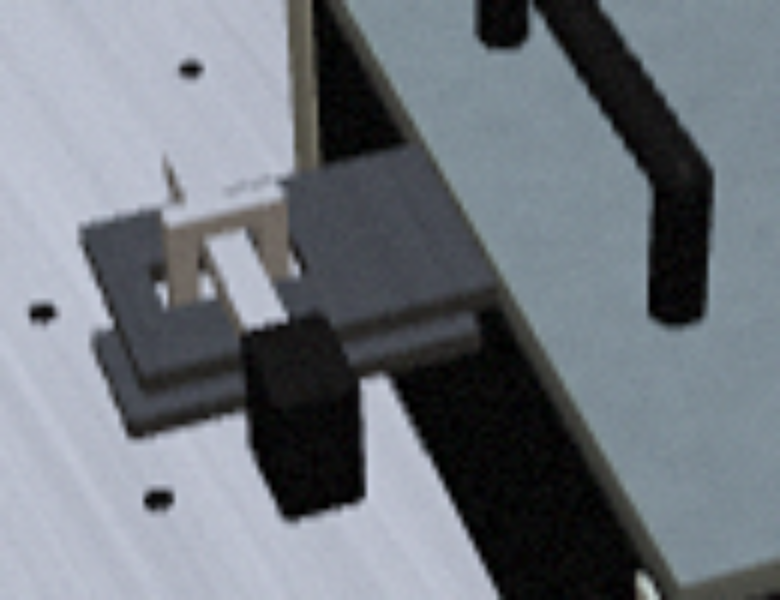

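Crops: in top, pin head centre at (377.2,314.5); in side, its top face centre at (285,260) and handle near elbow at (350,227).

```bash
cat >> h.py <<'E'
YAW=-0.123
CX=np.array([np.cos(YAW),np.sin(YAW),0]);CY=np.array([-np.sin(YAW),np.cos(YAW),0]);CZ=np.array([0,0,1.])
R0=R.from_matrix(np.c_[CY,CX,-CZ])
def go(p,Rt=R0,cur=None):
    o=bot.get_obs(); Rc=R.from_quat(o['tool_rot']) if cur is None else cur[1]; pc=o['eef_pos'] if cur is None else cur[0]
    print('slide',(Rc.inv().apply(np.array(p)-pc)/.25).round(3),'rot',((Rc.inv()*Rt).as_rotvec()/.5).round(3))
E
python3 - <<'E'
from h import *
t=load('top0');s=load('side0')
print(tri(t,(377.2,314.5),s,(285,260)))
print(px(t,377,314),px(t,378,315))
print('h2',tri(t,(385,246),s,(350,227)))
print('h1',tri(t,(301,236),s,(320,184)))
h=np.array([.4525,-.0105,.103]); go(h+[0,0,.09])
E
```

```text
(array([ 0.45267106, -0.01198421,  0.11850249]), np.float64(0.001246723887616429))
[ 0.45272307 -0.01146704  0.11901051] [ 0.45157872 -0.01261158  0.12016058]
h2 (array([ 0.5344054 , -0.02095537,  0.1428818 ]), np.float64(0.002646145102443326))
h1 (array([0.54740647, 0.07840501, 0.13948064]), np.float64(0.004044415388308744))
slide [ 1.614 -1.178  0.152] rot [-3.000e-03 -2.000e-03 -2.002e+00]
```

Call:
drive_tool(slide=[[0.1,-0.075,0],[0.2,-0.15,0],[0.3,-0.225,0],[0.4,-0.3,0],[0.5,-0.375,0],[0.6,-0.45,0],[0.7,-0.525,0],[0.8,-0.6,0]], rotation=[[0,0,-0.125],[0,0,-0.25],[0,0,-0.375],[0,0,-0.5],[0,0,-0.625],[0,0,-0.75],[0,0,-0.875],[0,0,-1]], gripper=0.5)

```text
clock: 1.1
eef_pos: [0.3317, -0.2281, 0.231]
tool_rot: [0.89, 0.457, -0.0, -0.0]
ft_force: [0.9, -0.5, 0.2]
grip_width: 0.0424
grasp_force: 0.0
```

Run:
```python
from h import *
go([.4525,-.0117,.19])
```

```text
slide [ 0.985 -0.112  0.164] rot [-0.001 -0.    -0.998]
```

Call:
drive_tool(slide=[[0.14,-0.016,0.02],[0.28,-0.032,0.04],[0.42,-0.048,0.06],[0.56,-0.064,0.08],[0.7,-0.08,0.1],[0.84,-0.096,0.13],[0.985,-0.112,0.164],[0.985,-0.112,0.164]], rotation=[[0,0,-0.14],[0,0,-0.28],[0,0,-0.42],[0,0,-0.56],[0,0,-0.7],[0,0,-0.84],[0,0,-1],[0,0,-1]])

```text
clock: 2.1
eef_pos: [0.4528, -0.0113, 0.1892]
tool_rot: [0.748, 0.663, -0.001, -0.001]
ft_force: [-1.3, 0.7, 1.4]
grip_width: 0.0427
grasp_force: 0.0
```

Run:
```python
from h import *
go([.4525,-.0117,.091])
snap('side','s1')
cv2.imwrite('pics/s1c.png',cv2.resize(cv2.imread('pics/s1.png')[120:340,180:440],None,fx=2.5,fy=2.5))
print(bot.get_obs()['joint_pos'])
```

```text
slide [-0.002 -0.     0.393] rot [-0.004  0.     0.005]
[-2.70043370e-02  1.72948743e-01 -1.92070278e-01  1.20794035e+00
 -3.29520510e-04  1.66609468e+00]
```

View pics/s1c.png

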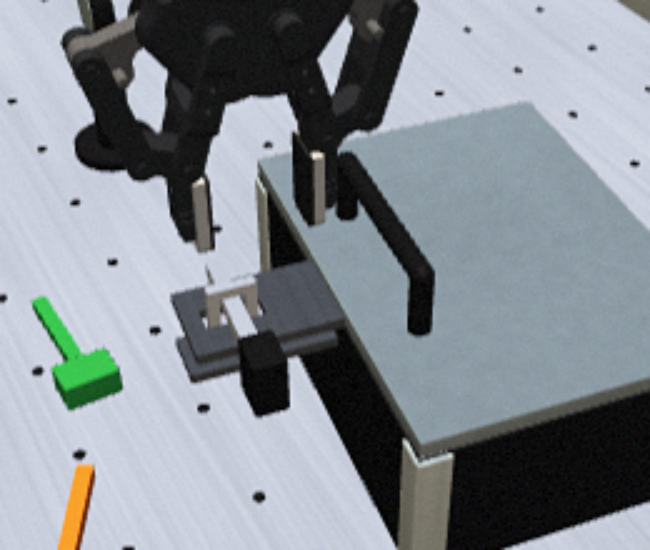

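The fingers straddle the pin line, head at about (264,370) in this crop and still below the tips. Descending.

Call:
drive_tool(slide=[[0,0,0.07],[0,0,0.14],[0,0,0.21],[0,0,0.28],[0,0,0.34],[0,0,0.393],[0,0,0.393],[0,0,0.393]], rotation=[[0,0,0],[0,0,0],[0,0,0],[0,0,0],[0,0,0],[0,0,0],[0,0,0],[0,0,0]])

```text
clock: 3.15
eef_pos: [0.453, -0.0133, 0.0925]
tool_rot: [0.75, 0.662, 0.0, 0.0]
ft_force: [-0.6, -0.3, 0.5]
grip_width: 0.0427
grasp_force: 0.0
```

Call:
drive_tool(slide=[[0,0,0],[0,0,0],[0,0,0],[0,0,0],[0,0,0],[0,0,0],[0,0,0],[0,0,0]], rotation=[[0,0,0],[0,0,0],[0,0,0],[0,0,0],[0,0,0],[0,0,0],[0,0,0],[0,0,0]], gripper=0)

```text
clock: 4.15
eef_pos: [0.4533, -0.013, 0.0927]
tool_rot: [0.75, 0.662, 0.001, 0.0]
ft_force: [-1.1, -0.3, 5.5]
grip_width: 0.0168
grasp_force: 62.1
```

Call:
drive_tool(slide=[[-0.015,0,0],[-0.03,0,0],[-0.045,0,0],[-0.06,0,0],[-0.075,0,0],[-0.09,0,0],[-0.105,0,0],[-0.12,0,0]], rotation=[[0,0,0],[0,0,0],[0,0,0],[0,0,0],[0,0,0],[0,0,0],[0,0,0],[0,0,0]])

```text
clock: 5.15
eef_pos: [0.4494, -0.0424, 0.0923]
tool_rot: [0.749, 0.662, 0.001, -0.0]
ft_force: [0.2, 2.4, 4.8]
grip_width: 0.017
grasp_force: 62.1
```

Call:
drive_tool(slide=[[-0.04,0,0],[-0.09,0,0],[-0.14,0,0],[-0.19,0,0],[-0.25,0,0],[-0.31,0,0],[-0.37,0,0],[-0.42,0,0]], rotation=[[0,0,0],[0,0,0],[0,0,0],[0,0,0],[0,0,0],[0,0,0],[0,0,0],[0,0,0]])

```text
clock: 6.15
eef_pos: [0.4359, -0.1481, 0.0921]
tool_rot: [0.75, 0.662, -0.0, 0.0]
ft_force: [0.6, 0.1, -1.1]
grip_width: 0.0164
grasp_force: 61.2
```

Run:
```python
from h import *
c=snap('side','s2')
cv2.imwrite('pics/s2c.png',cv2.resize(cv2.imread('pics/s2.png')[100:400,150:500],None,fx=2,fy=2))
print(bot.get_obs())
```

```text
{'clock': 6.2, 'joint_pos': array([-3.29052864e-01,  2.78055797e-01, -3.33127979e-01,  9.59087268e-01,
       -1.24305485e-03,  1.36743712e+00]), 'joint_vel': array([ 0.02613972, -0.00452172, -0.00401879, -0.00113161,  0.01818523,
        0.04538805]), 'tau': array([  1.25001311, -35.67593336,  21.12401068,   0.22010988,
         0.30104427,  -0.05556312]), 'eef_pos': array([ 0.43591047, -0.14924768,  0.09210491]), 'tool_rot': array([ 7.50120910e-01,  6.61300360e-01, -4.09305773e-04,  5.36418993e-04]), 'ft_force': array([ 0.10327196, -1.3049042 , -0.36898262]), 'ft_torque': array([-0.12922775,  0.04657129, -0.02200834]), 'grasp_force': 61.22931718826294, 'grip_width': 0.01696331296968983}
```

View pics/s2c.png

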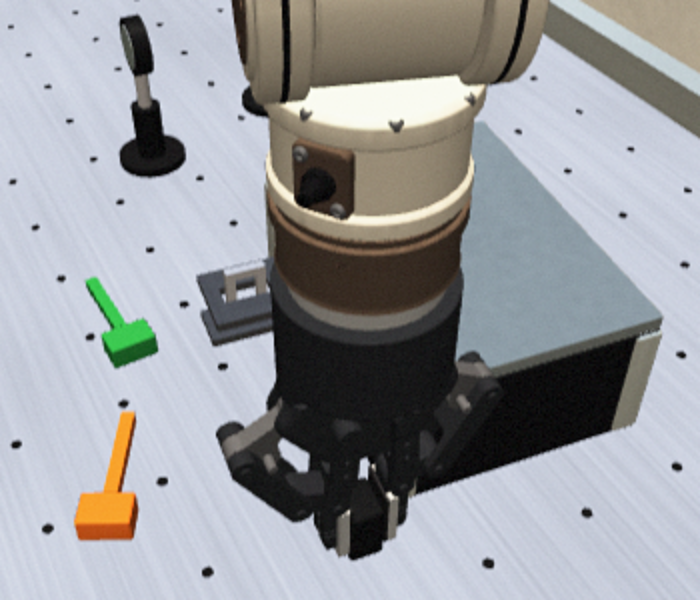

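The staple is empty and the pin head is held between the fingers at (365,520) in the crop. Now tilting the tip down so that it can be laid on head edge and tip together.

Call:
drive_tool(slide=[[-0.02,0,0],[-0.04,0,0],[-0.06,0,0.03],[-0.08,0,0.07],[-0.08,0,0.11],[-0.08,0,0.15],[-0.08,0,0.19],[-0.08,0,0.22]], rotation=[[0,-0.05,0],[0,-0.1,0],[0,-0.15,0],[0,-0.2,0],[0,-0.25,0],[0,-0.3,0],[0,-0.344,0],[0,-0.344,0]])

```text
clock: 7.2
eef_pos: [0.4333, -0.1662, 0.0361]
tool_rot: [0.746, 0.66, -0.065, 0.057]
ft_force: [1.4, -0.0, 0.6]
grip_width: 0.0171
grasp_force: 61.2
```

Run:
```python
from h import *
o=bot.get_obs(); p=o['eef_pos'];print(p,R.from_quat(o['tool_rot']).as_matrix().round(3),o['ft_force'])
go([p[0],p[1],.013],R.from_quat(o['tool_rot']))
c=snap('top','t2')
cv2.imwrite('pics/t2c.png',cv2.resize(cv2.imread('pics/t2.png')[220:460,320:620],None,fx=2,fy=2))
```

```text
[ 0.43332708 -0.16624825  0.0361179 ] [[ 0.121  0.992 -0.022]
 [ 0.978 -0.123 -0.17 ]
 [-0.171 -0.001 -0.985]] [ 1.3771466  -0.01385525  0.57020341]
slide [0.016 0.    0.091] rot [0. 0. 0.]
```

View pics/t2c.png

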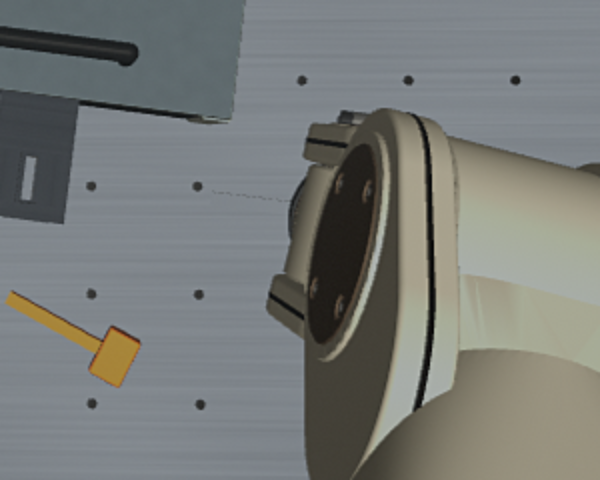

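The pin's shank shows faintly at (205–290,195), level with the bench's grey, clear of the tongue and the case. Lowering.

Call:
drive_tool(slide=[[0.002,0,0.012],[0.004,0,0.024],[0.006,0,0.036],[0.008,0,0.048],[0.01,0,0.06],[0.012,0,0.07],[0.014,0,0.08],[0.015,0,0.087]], rotation=[[0,0,0],[0,0,0],[0,0,0],[0,0,0],[0,0,0],[0,0,0],[0,0,0],[0,0,0]])

```text
clock: 8.25
eef_pos: [0.4336, -0.1668, 0.0148]
tool_rot: [0.747, 0.66, -0.064, 0.057]
ft_force: [-0.5, -0.5, -0.8]
grip_width: 0.0171
grasp_force: 61.2
```

Call:
drive_tool(slide=[[0,0,0.002],[0,0,0.004],[0,0,0.006],[0,0,0.008],[0,0,0.01],[0,0,0.012],[0,0,0.012],[0,0,0.012]], rotation=[[0,0,0],[0,0,0],[0,0,0],[0,0,0],[0,0,0],[0,0,0],[0,0,0],[0,0,0]])

```text
clock: 9.25
eef_pos: [0.4335, -0.1674, 0.012]
tool_rot: [0.747, 0.659, -0.064, 0.057]
ft_force: [-0.2, 0.1, -1.3]
grip_width: 0.0169
grasp_force: 61.2
```

Call:
drive_tool(slide=[[0,0,0.002],[0,0,0.004],[0,0,0.006],[0,0,0.008],[0,0,0.01],[0,0,0.01],[0,0,0.01],[0,0,0.01]], rotation=[[0,0,0],[0,0,0],[0,0,0],[0,0,0],[0,0,0],[0,0,0],[0,0,0],[0,0,0]])

```text
clock: 10.25
eef_pos: [0.4335, -0.1678, 0.0096]
tool_rot: [0.747, 0.659, -0.064, 0.057]
ft_force: [0.5, 0.5, 0.6]
grip_width: 0.0168
grasp_force: 61.4
```

Call:
drive_tool(slide=[[0,0,0.001],[0,0,0.002],[0,0,0.003],[0,0,0.004],[0,0,0.005],[0,0,0.006],[0,0,0.006],[0,0,0.006]], rotation=[[0,0,0],[0,0,0],[0,0,0],[0,0,0],[0,0,0],[0,0,0],[0,0,0],[0,0,0]])

```text
clock: 11.25
eef_pos: [0.4335, -0.1679, 0.0092]
tool_rot: [0.747, 0.66, -0.064, 0.057]
ft_force: [-3.2, 3.1, 12.3]
grip_width: 0.0169
grasp_force: 63.1
```

Contact at the predicted height. Release gently, then back off along the tool.

Call:
drive_tool(slide=[[0,0,-0.004],[0,0,-0.004],[0,0,-0.004],[0,0,-0.004],[0,0,-0.004],[0,0,-0.004],[0,0,-0.004],[0,0,-0.004]], rotation=[[0,0,0],[0,0,0],[0,0,0],[0,0,0],[0,0,0],[0,0,0],[0,0,0],[0,0,0]], gripper=0.45)

```text
clock: 12.25
eef_pos: [0.4335, -0.1679, 0.0091]
tool_rot: [0.747, 0.659, -0.064, 0.057]
ft_force: [0.2, -0.1, 0.4]
grip_width: 0.0384
grasp_force: 0.0
```

Call:
drive_tool(slide=[[0,0,-0.05],[0,0,-0.12],[0,0,-0.2],[0,0,-0.3],[0,0,-0.4],[0,0,-0.5],[0,0,-0.6],[0,0,-0.7]], rotation=[[0,0,0],[0,0,0],[0,0,0],[0,0,0],[0,0.05,0],[0,0.15,0],[0,0.25,0],[0,0.344,0]])

```text
clock: 13.25
eef_pos: [0.4371, -0.1379, 0.1834]
tool_rot: [0.75, 0.662, 0.001, 0.0]
ft_force: [-0.1, -0.7, -0.0]
grip_width: 0.0382
grasp_force: 0.0
```

Run:
```python
from h import *
h=np.array([.5405,.0288,.137])
go(h+[0,0,.065])
c=snap('side','s3')
cv2.imwrite('pics/s3c.png',cv2.resize(cv2.imread('pics/s3.png')[150:450,150:500],None,fx=2,fy=2))
```

```text
slide [ 0.713  0.328 -0.073] rot [ 0.002 -0.002 -0.002]
```

View pics/s3c.png

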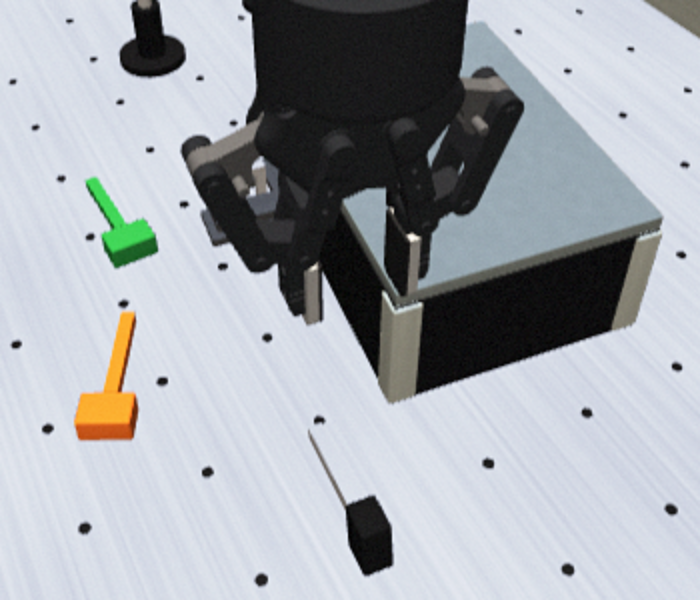

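The pin lies on the bench, head at (370,535), tip at (310,432) in the crop. On to the handle.

Call:
drive_tool(slide=[[0.08,0.03,-0.03],[0.18,0.08,-0.06],[0.29,0.13,-0.073],[0.4,0.18,-0.073],[0.51,0.23,-0.073],[0.61,0.28,-0.073],[0.713,0.328,-0.073],[0.713,0.328,-0.073]], rotation=[[0,0,0],[0,0,0],[0,0,0],[0,0,0],[0,0,0],[0,0,0],[0,0,0],[0,0,0]])

```text
clock: 14.3
eef_pos: [0.5411, 0.0301, 0.1998]
tool_rot: [0.749, 0.663, 0.0, 0.0]
ft_force: [0.6, 0.4, -0.3]
grip_width: 0.0385
grasp_force: 0.0
```

Run:
```python
from h import *
go([.540,.0285,.124])
c=snap('side','s4')
cv2.imwrite('pics/s4c.png',cv2.resize(cv2.imread('pics/s4.png')[90:310,220:480],None,fx=2.5,fy=2.5))
```

```text
slide [-0.007 -0.004  0.303] rot [0.001 0.    0.004]
```

View pics/s4c.png

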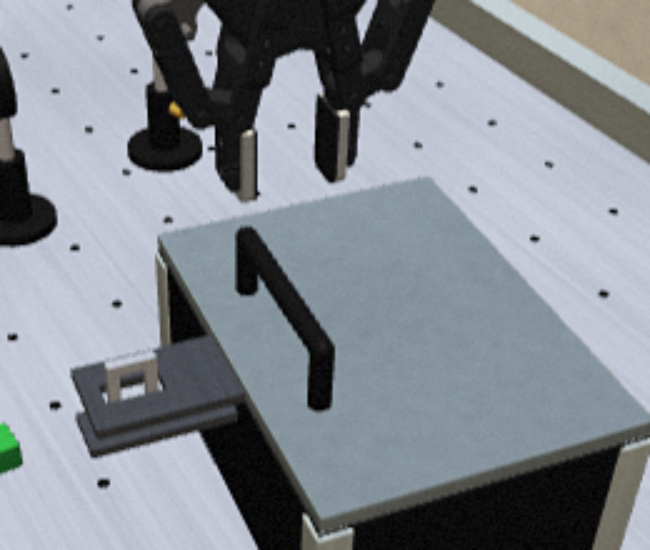

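The open fingers (250,165) and (335,140) straddle the bar's line above the handle (285,290). Descend and close.

Call:
drive_tool(slide=[[0,0,0.05],[0,0,0.1],[0,0,0.15],[0,0,0.2],[0,0,0.25],[0,0,0.303],[0,0,0.303],[0,0,0.303]], rotation=[[0,0,0],[0,0,0],[0,0,0],[0,0,0],[0,0,0],[0,0,0],[0,0,0],[0,0,0]])

```text
clock: 15.35
eef_pos: [0.5409, 0.0286, 0.1242]
tool_rot: [0.75, 0.662, 0.0, 0.0]
ft_force: [0.3, -0.3, 0.3]
grip_width: 0.0384
grasp_force: 0.0
```

Call:
drive_tool(slide=[[0,0,0],[0,0,0],[0,0,0],[0,0,0],[0,0,0],[0,0,0],[0,0,0],[0,0,0]], rotation=[[0,0,0],[0,0,0],[0,0,0],[0,0,0],[0,0,0],[0,0,0],[0,0,0],[0,0,0]], gripper=0)

```text
clock: 16.35
eef_pos: [0.5405, 0.0287, 0.1248]
tool_rot: [0.75, 0.662, 0.0, 0.0]
ft_force: [-3.6, -0.1, 4.9]
grip_width: 0.0097
grasp_force: 58.6
```

Run:
```python
from h import *
for d in range(4,65,4):
    a=np.radians(162.6-d); print(d,((157.2*np.cos(a)+150)/250).round(3),(-(157.2*np.sin(a)-47)/250).round(3))
```

```text
4 0.015 -0.041
8 0.032 -0.082
12 0.052 -0.121
16 0.075 -0.158
20 0.1 -0.194
24 0.128 -0.228
28 0.158 -0.26
32 0.191 -0.289
36 0.225 -0.317
40 0.261 -0.342
44 0.299 -0.364
48 0.338 -0.384
52 0.379 -0.401
56 0.42 -0.415
60 0.463 -0.426
64 0.506 -0.434
```

Follow the arc, in 4° rows with the tool upright.

Call:
drive_tool(slide=[[0,0.007,-0.02],[0,0.015,-0.041],[0,0.032,-0.082],[0,0.052,-0.121],[0,0.075,-0.158],[0,0.1,-0.194],[0,0.128,-0.228],[0,0.158,-0.26]], rotation=[[0,0,0],[0,0,0],[0,0,0],[0,0,0],[0,0,0],[0,0,0],[0,0,0],[0,0,0]])

```text
clock: 17.35
eef_pos: [0.5775, 0.0238, 0.1898]
tool_rot: [0.749, 0.662, -0.002, -0.002]
ft_force: [-8.9, 1.7, -1.5]
grip_width: 0.0095
grasp_force: 58.4
```

Call:
drive_tool(slide=[[0,0.033,-0.029],[0,0.067,-0.057],[0,0.103,-0.082],[0,0.141,-0.104],[0,0.18,-0.124],[0,0.221,-0.141],[0,0.262,-0.155],[0,0.295,-0.164]], rotation=[[0,0,0],[0,0,0],[0,0,0],[0,0,0],[0,0,0],[0,0,0],[0,0,0],[0,0,0]])

```text
clock: 18.35
eef_pos: [0.6528, 0.014, 0.2361]
tool_rot: [0.75, 0.662, 0.001, 0.002]
ft_force: [-10.2, 0.7, 11.1]
grip_width: 0.0093
grasp_force: 59.0
```

Run:
```python
from h import *
o=bot.get_obs();print(o['joint_pos'],o['ft_force'])
c=snap('side','s5')
cv2.imwrite('pics/s5c.png',cv2.resize(cv2.imread('pics/s5.png')[50:330,200:550],None,fx=2,fy=2))
```

```text
[ 2.18860969e-02  5.55515403e-01  4.86912157e-01  1.49791564e+00
 -8.82746699e-04  1.71698034e+00] [-10.17205347   0.69008337  11.06989183]
```

View pics/s5c.png

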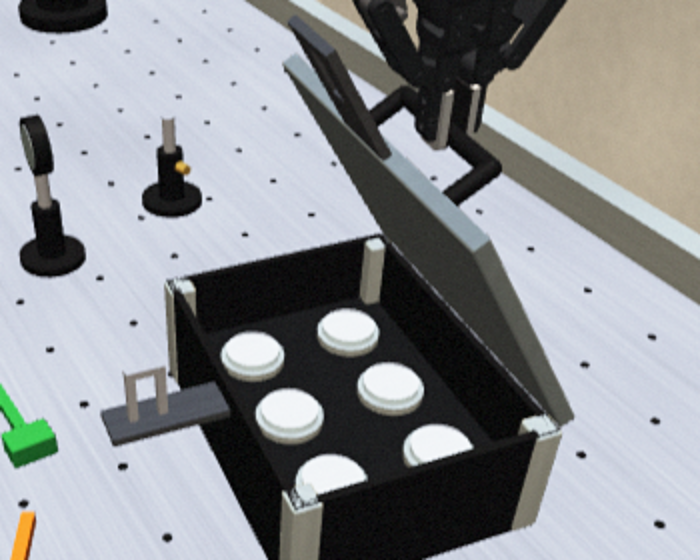

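Lid stands at about 59°, handle held. Open the fingers a little and withdraw upward.

Call:
drive_tool(slide=[[0,0,0],[0,0,0],[0,0.004,0],[0,0.008,0],[0,0.008,0],[0,0.008,0],[0,0.008,0],[0,0.008,0]], rotation=[[0,0,0],[0,0,0],[0,0,0],[0,0,0],[0,0,0],[0,0,0],[0,0,0],[0,0,0]], gripper=0.25)

```text
clock: 19.4
eef_pos: [0.6549, 0.0143, 0.23]
tool_rot: [0.75, 0.662, -0.0, -0.0]
ft_force: [0.0, -0.5, 0.8]
grip_width: 0.0213
grasp_force: 0.0
```

Call:
drive_tool(slide=[[0,0,-0.02],[0,0,-0.05],[0,0,-0.09],[0,0,-0.14],[0,0,-0.2],[0,0,-0.26],[0,0,-0.32],[0,0,-0.38]], rotation=[[0,0,0],[0,0,0],[0,0,0],[0,0,0],[0,0,0],[0,0,0],[0,0,0],[0,0,0]])

```text
clock: 20.4
eef_pos: [0.655, 0.0143, 0.3265]
tool_rot: [0.75, 0.662, 0.0, 0.0]
ft_force: [0.2, -0.7, -0.9]
grip_width: 0.0207
grasp_force: 0.0
```

Run:
```python
from h import *
c=snap('side','s6')
cv2.imwrite('pics/s6c.png',c['image'][:,:,::-1])
```

```text
(no output)
```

View pics/s6c.png

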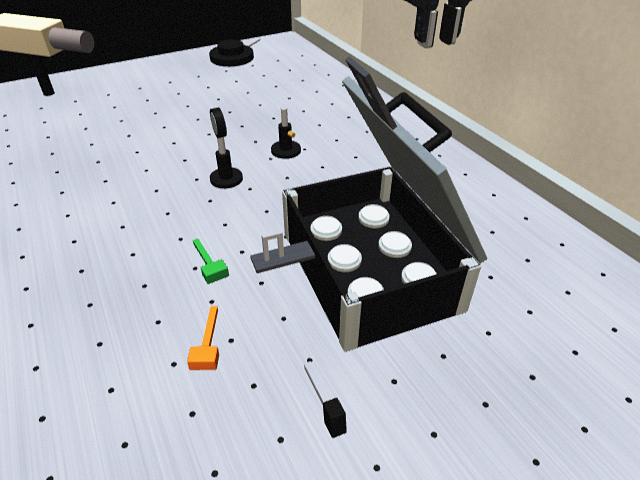

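The lid stands open at about 60° with the gripper (440,25) clear of the handle; the pin lies on the bench at (335,415). Look-alikes untouched.

```bash
python3 -c "
from workcell import bot
print(bot.job_done())"
```

```text
the job is handed in; nothing more can be done
None
```

The job is handed in at about 20 s of the 48 s: the pin was pulled out and laid on the bench, then the lid was lifted and stands open by itself at about 60°, with the gripper clear and the look-alikes untouched.

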